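# Sort rack hardware into the bench bins

### The arm

A 6-joint arm with a two-finger parallel gripper is mounted at the origin on the work surface. World frame = base frame: x ahead of the robot, y to its left, z up, the work surface at z = 0. Lengths are in mm, angles in rad, forces in N, time in s.
With the tool pointing down it reaches from about 275 to 725 mm from the base axis. Payload 5.6 kg.
Tool frame: the origin (TCP) lies on the centre line of the jaws, within the pads' length; the fingertips stand 22 mm ahead of it and the grasp point (between the pads) lies 3 mm ahead of it; z points along the fingers, y is the line along which they close (so a half turn about z gives the same grasp; the last joint's range is limited). The gripper opens to 85 mm and grips with 20 to 120 N. Pads are 22 mm wide; open, the fingers measure 114 mm over their backs; the gripper's body (76 mm by 85 mm) begins 54 mm behind the grasp point. The pads swing forward as they close: fully open they stand 13 mm farther back than shut.
Start: joints at [-0.95, 0.255, 0.108, 0, -1.424, -0.285], TCP at [181.258, -519.267, 221.183] pointing down, gripper open.
Joint ranges: [-2.95, 2.95], [-1.21, 1.97], [-1.09, 1.5], [-2.87, 1.71], [-2.94, -0.07], [-3.05, 3.05]. Speed limits (rad/s): [2.57, 2.57, 3.14, 3.14, 3.14, 3.14].

### API

Orientations are given as a unit quaternion [w, x, y, z].
In Python, from bench import readout, capture, camera_info, workorder, nets gives the robot as it stands.
- The arm moves only by the tool jog_arm, never from a script. Its argument "rows" is a list that holds one entry, the list of rows, each a list of 6 numbers: the shift along the tool's x, y, z in mm, then the turn, a rotation vector about the tool's x, y, z in rad. A call has exactly 8 rows; each row is the pose to reach, as a shift and turn from the pose commanded when the call began, along the tool's axes at that moment; what a row does not reach only later rows make up. A row lasts 1/12 s, in which the tool goes at most 41.7 mm and 7.16 degrees, less where a joint would pass 70% of its speed; a pose out of reach is approached as far as the arm can. A call with a gripper value outside its range is refused whole. "jaw" is the opening, from 0 (shut) to 1 (fully open), set as the call begins (left out, the last holds). The fingers move at their own pace and stop on an object; "force" is the grip in N (left out, the last holds). Time passes only in rows, so rows that repeat a pose let the fingers close, or fill a call up. It gives the time, the measured TCP pose, the force, the opening and the grip force at its end, in the units of the state.
- readout.observe(): the state, without advancing time (a new reading comes with each control period).
- capture(name): name is "scene" or "top" or "wrist"; returns the picture (480x640x3 uint8, red, green, blue); there is no depth.
- camera_info(name): a dict with "camera_matrix" (3x3 intrinsics, pixels), "xyz" and "attitude" of the camera in the world. Camera axes: x right, y up, looking along -z (the intrinsics and any distortion apply to the point x, -y, -z); pixel columns grow to the right and rows downward; lengths in mm; the calibration is good to about 2 mm. A picture is of the moment at which its call begins: read the wrist's pose just before it. camera_info takes no time and is no camera call; for the wrist camera it gives the pose at the moment of the call.
- workorder.hand_in(): hands the job in; it is judged then, once.
Trained networks look in the newest picture that a camera, given by its name, has taken for a name from the list of things; names that differ only in an ending like _2 or _b are one class to them, and where a whole thing is asked for, a point or a joint stands for the part that bears it (a point fixed in the world has none). Each returns a list of dicts, best first, with "confidence" (0 to 1); they miss things now and then, are a little off and sometimes report something else, mostly with a low value. They report only what shows in the picture. A call takes as long as a camera call.
- nets.spot_in(camera, query): "extent" ([left, top, right, bottom] in pixels, round what is visible of it).
The state is a dict: "clock": time; "joint_pos": joint angles; "joint_vel": joint speeds; "effort": joint torques, N m; "tool_pos": TCP position; "tool_rot": TCP orientation; "force": force on the tool from outside, world axes, zero at the start; "ft_torque": the same for the moment, N m; "gripper_width": finger opening in mm; "gripper_force": force on a finger pad.
Only numpy, scipy, OpenCV 4.12 (cv2) and the standard library are available. Lean on these libraries where they do the work, as an engineer would, in place of code of your own. Each camera call takes 0.05 s, during which the arm holds its last target. There are 200 camera calls.

### The job

Sort the returned rack hardware: stand both L-shaped brackets on their feet in the square bin, including the one that was put in the long bin by mistake, and lay both square tubes in the long bin, side by side flat on its floor and straight along its length. Leave the carton, the tape roll and the screwdriver where they are.

Things in the scene. Friction and masses are not known exactly. Their poses are not given: they have to be found in the camera images.
- long_bin: Open yellow plastic bin, the oblong one, fixed to the bench: 240 mm (x) by 135 mm (y) outside, 40 mm high, walls and floor 5 mm thick. Origin: centre of its underside; x along its length, z up. Place for the square tubes.
- square_bin: Open yellow plastic bin, the square one, fixed to the bench: 165 by 165 mm outside, 40 mm high, walls and floor 5 mm thick. Origin: centre of its underside; x and y parallel to its sides, z up. Place for the brackets. It stands on the other side of the bench from the long bin; which side is which varies.
- bracket_a: Galvanised-steel angle bracket, L-shaped: a flat foot 70 mm long (x) by 40 mm wide (y) by 8 mm thick, and an upright leg at the foot's -x end, 8 mm thick (x), 40 mm wide (y), its top 70 mm above the underside. 0.25 kg nominal. Origin: centre of the foot's underside; z up while it stands on its foot. Starts standing on the bench.
- bracket_b: Galvanised-steel angle bracket, L-shaped: a flat foot 70 mm long (x) by 40 mm wide (y) by 8 mm thick, and an upright leg at the foot's -x end, 8 mm thick (x), 40 mm wide (y), its top 70 mm above the underside. 0.25 kg nominal. Origin: centre of the foot's underside; z up while it stands on its foot. Starts standing on the floor of the long bin, by mistake.
- bracket_a_grip (a point): Point in the middle of bracket_a's upright leg, 55 mm above its underside and 31 mm from its origin towards -x; the leg is 40 mm wide along the bracket's y here, and can be gripped across that width.
- bracket_b_grip (a point): Point in the middle of bracket_b's upright leg, 55 mm above its underside and 31 mm from its origin towards -x; the leg is 40 mm wide along the bracket's y here, and can be gripped across that width.
- spacer_a: Straight galvanised-steel square tube offcut, 180 mm long (x), 30 x 30 mm in section, 0.35 kg nominal; it may lie on any of its long faces. Origin: centre of the face that is underneath at the start; x along its length. Starts lying on the bench.
- spacer_b: Straight galvanised-steel square tube offcut, 180 mm long (x), 30 x 30 mm in section, 0.35 kg nominal; it may lie on any of its long faces. Origin: centre of the face that is underneath at the start; x along its length. Starts lying on the bench.
- spacer_a_mid (a point): Centre of spacer_a's volume, 15 mm from each long face.
- spacer_b_mid (a point): Centre of spacer_b's volume, 15 mm from each long face.
- carton: Bystander: closed cardboard carton 90 x 120 x 60 mm high. Origin: centre of its underside.
- tape_roll: Bystander: roll of tape lying flat, 100 mm across, 48 mm high. Origin: centre of its underside.
- screwdriver: Bystander: screwdriver lying on the bench, about 200 mm long along its x, handle to -x.

How it is judged:
By the outcome, as a careful person would: the job done as asked, in the order asked, and still so for the second after the job is handed in, with the robot touching nothing.
It also fails if it takes over 72 s, if anything falls off the work surface, if the arm or the gripper's body presses on something with over 40 N, if the wrist force passes 120 N, or if a joint passes its speed limit or range.

## Working session

There is one attempt and no reset: what is moved stays moved. The work goes in short steps, Python scripts to look and compute and a tool call to move; the robot and the scene stay as the last step left them, time stands still between calls to the robot, and variables do not carry over. Pictures are saved under pics/ and viewed, at most 10 in all, crops included, and the job is handed in when it is done.

Besides the shell and the picture viewer there is one more tool, called as a command line: name --argument value ..., lists and objects as JSON in quotes. jog_arm: Moves the arm, as the interface text tells. Its arguments: {"type":"object","properties":{"rows":{"type":"array","items":{"type":"array","items":{"type":"array","items":{"type":"number"}}}},"jaw":{"type":"number"},"force":{"type":"number"}},"required":["rows"]}

```bash
mkdir -p pics
cat > h.py <<'E'
import numpy as np, cv2
from bench import readout, capture, camera_info, workorder, nets
from scipy.spatial.transform import Rotation as R
def rot(q): return R.from_quat([q[1],q[2],q[3],q[0]]).as_matrix()
def snap(cam,name):
    im=capture(cam); cv2.imwrite('pics/'+name+'.png',im[:,:,::-1]); return im
def att(i):
    a=np.array(i['attitude'],float); return a if a.shape==(3,3) else rot(a)
def ray(cam,u,v,z,i=None):
    i=i or camera_info(cam); K=np.array(i['camera_matrix']); d=np.linalg.inv(K)@[u,v,1]; d=att(i)@[d[0],-d[1],-d[2]]
    c=np.array(i['xyz']); return (c+d*(z-c[2])/d[2])
def proj(cam,P,i=None):
    i=i or camera_info(cam); p=(np.atleast_2d(P)-np.array(i['xyz']))@att(i); p=np.c_[p[:,0],-p[:,1],-p[:,2]]@np.array(i['camera_matrix']).T
    return p[:,:2]/p[:,2:]
E
python3 - <<'E'
from h import *
for c in ['top','scene']:
    snap(c,c+'0'); print(camera_info(c))
    for q in ['long_bin','square_bin','bracket_a','spacer_a','carton','tape_roll','screwdriver']:
        for d in nets.spot_in(c,q)[:3]: print(c,q,np.round(d['extent']),round(d['confidence'],2))
s=readout.observe(); print(s['clock'],s['tool_pos'],s['tool_rot'],s['gripper_width'])
E
```

```text
{'camera_matrix': array([[467.93887328,   0.        , 320.49307406],
       [  0.        , 467.93887328, 238.88310825],
       [  0.        ,   0.        ,   1.        ]]), 'xyz': array([561.51318378,  12.90074349, 993.40224125]), 'attitude': array([ 0.71216816,  0.02142981, -0.02231771, -0.70132674])}
top long_bin [132. 228. 210. 350.] 0.67
top square_bin [424. 248. 525. 346.] 0.98
top bracket_a [247. 278. 284. 318.] 0.75
top bracket_a [162. 281. 193. 316.] 0.68
top spacer_a [368. 236. 407. 325.] 0.62
top spacer_a [314. 222. 346. 309.] 0.62
top carton [394. 134. 461. 191.] 0.87
top carton [217. 130. 238. 216.] 0.45
top tape_roll [306. 137. 355. 190.] 0.58
{'camera_matrix': array([[526.64244549,   0.        , 322.28026181],
       [  0.        , 526.64244549, 247.07829956],
       [  0.        ,   0.        ,   1.        ]]), 'xyz': array([1447.08458133, -322.56752346,  874.5787369 ]), 'attitude': array([0.76227087, 0.33398697, 0.22863158, 0.50509745])}
scene long_bin [370. 166. 466. 243.] 0.98
scene long_bin [396. 189. 419. 217.] 0.31
scene square_bin [135. 234. 218. 305.] 0.73
scene bracket_a [394. 187. 420. 213.] 0.89
scene bracket_a [335. 196. 360. 239.] 0.65
scene spacer_a [246. 226. 265. 292.] 0.77
scene carton [219. 308. 293. 372.] 0.81
scene tape_roll [320. 286. 367. 338.] 0.57
scene tape_roll [250. 232. 267. 289.] 0.15
scene screwdriver [411. 247. 453. 312.] 0.89
0.8 [ 181.23436663 -519.25852459  221.17975873] [-1.13745634e-05 -1.67107516e-01  9.85938678e-01  1.01815634e-05] 85.4668121754179
```

View pics/top0.png

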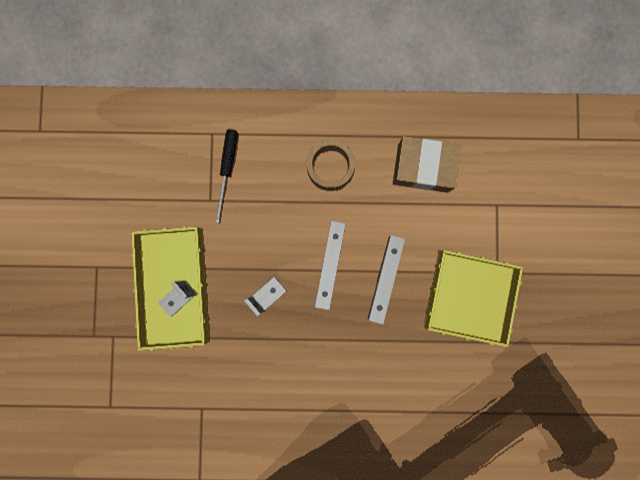

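View pics/scene0.png

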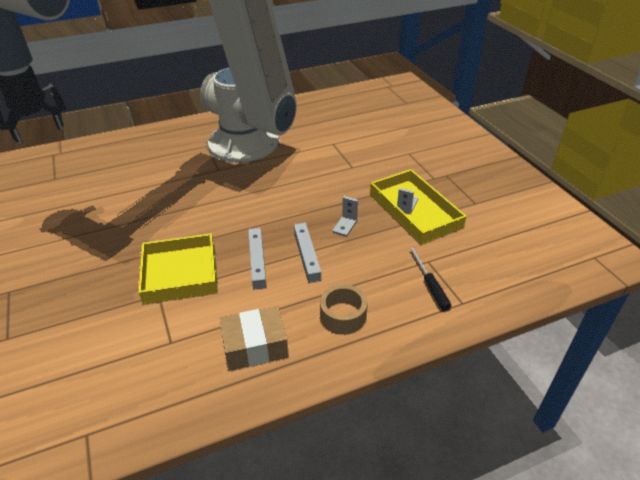

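The top view shows the long bin on the left at (170,289), with bracket_b inside it (175,298), and the square bin on the right at (475,297). Bracket_a is at (266,297), and the tubes are at (330,265) and (387,280). Next I fit the known shapes to the silhouettes in both views.

```bash
cat > fit.py <<'E'
from h import *
from scipy.optimize import minimize
def box(a,b): return np.array([[x,y,z] for x in(a[0],b[0]) for y in(a[1],b[1]) for z in(a[2],b[2])],float)
BR=[box((-35,-20,0),(35,20,8)),box((-35,-20,0),(-27,20,70))]
SP=[box((-90,-15,0),(90,15,30))]
LB=[box((-120,-67.5,0),(120,67.5,40))]; SB=[box((-82.5,-82.5,0),(82.5,82.5,40))]
S=4
def sil(parts,p,z,info,roi):
    c,s=np.cos(p[2]),np.sin(p[2]); M=np.array([[c,-s,0],[s,c,0],[0,0,1]])
    x0,y0,x1,y1=roi; m=np.zeros(((y1-y0)*S,(x1-x0)*S),np.uint8)
    for b in parts:
        q=proj(None,b@M.T+[p[0],p[1],z],info); q=((q+.5-[x0,y0])*S-.5)
        cv2.fillConvexPoly(m,cv2.convexHull(np.round(q*16).astype(np.int32)),1,shift=4)
    return m
def mask(im,kind):
    hsv=cv2.cvtColor(im,cv2.COLOR_RGB2HSV).astype(int); h,s,v=hsv[...,0],hsv[...,1],hsv[...,2]
    m=(s>170)&(h>22)&(h<36) if kind=='y' else (s<70)
    return cv2.morphologyEx(m.astype(np.uint8),cv2.MORPH_CLOSE,np.ones((5,5)))
def fit(parts,z,views,xy,yaws):
    # views: list of (mask, info, roi)
    big=[(cv2.resize(m[r[1]:r[3],r[0]:r[2]].astype(np.float32),None,fx=S,fy=S,interpolation=cv2.INTER_LINEAR)>.5,i,r) for m,i,r in views]
    def f(p):
        e=0
        for m,i,r in big:
            s=sil(parts,p,z,i,r)>0; e+=1-(s&m).sum()/max(1,(s|m).sum())
        return e/len(big)
    best=None
    for y in yaws:
        p0=np.array([*xy,y]); sx=np.array([p0]+[p0+d for d in np.diag([8,8,.2])])
        r=minimize(f,p0,method='Nelder-Mead',options=dict(initial_simplex=sx,xatol=.05,fatol=1e-5))
        if best is None or r.fun<best.fun: best=r
    return best.x,best.fun
E
cat > m1.py <<'E'
from fit import *
T=cv2.imread('pics/top0.png')[:,:,::-1]; C=cv2.imread('pics/scene0.png')[:,:,::-1]
it,ic=camera_info('top'),camera_info('scene')
jobs=[('long_bin',LB,0,'y',(125,220,218,358),(362,158,474,250),[1.5]),('square_bin',SB,0,'y',(418,242,532,354),(128,226,226,312),[1.45,1.6]),
('br_a',BR,0,'g',(240,272,292,322),(328,190,364,240),np.arange(0,6.2,.7)),('br_b',BR,5,'g',(156,276,200,320),(390,182,424,216),np.arange(0,6.2,.7)),
('sp_1',SP,0,'g',(308,216,352,314),(288,216,328,288),[1.4]),('sp_2',SP,0,'g',(362,230,412,330),(242,222,272,294),[1.3])]
mt={k:mask(T,k) for k in 'yg'}; mc={k:mask(C,k) for k in 'yg'}
for k in 'yg':
  for n in (mt,mc):
    pass
vt,vc=T.copy(),C.copy()
for n,pt,z,k,rt,rc,ys in jobs:
    a,b=mt[k],mc[k]
    if 'bin' in n:
        a,b=[cv2.morphologyEx(q,cv2.MORPH_CLOSE,np.ones((45,45))) for q in(a,b)]
    xy=ray('top',(rt[0]+rt[2])/2,(rt[1]+rt[3])/2,z+15,it)[:2]
    o=[]
    for V in ([(a,it,rt),(b,ic,rc)],[(a,it,rt)],[(b,ic,rc)]):
        p,e=fit(pt,z,V,xy,ys if not o else [o[0][0][2]]); o.append((p,e))
    print(n,[(np.round(p,[1]*1 and 2),round(e,3)) for p,e in o])
    p=o[0][0]
    for v,i,r in((vt,it,rt),(vc,ic,rc)):
        M=R.from_euler('z',p[2]).as_matrix()
        for bx in pt:
            q=np.round(proj(None,bx@M.T+[p[0],p[1],z],i)).astype(int)
            for A in range(8):
                for B in (1,2,4):
                    if A&B==0: cv2.line(v,tuple(map(int,q[A])),tuple(map(int,q[A|B])),(255,0,0),1)
w=np.vstack([cv2.resize(vt[215:360,120:420],(800,387)),cv2.resize(vc[155:310,230:480],(344,213))[:, :344] if 0 else np.zeros((1,800,3),np.uint8)])
w2=cv2.resize(vc[155:312,128:476],(800,361))[:212]
cv2.imwrite('pics/ov.png',np.vstack([w,w2])[:600,:,::-1])
E
python3 m1.py
```

```text
long_bin [(array([5.1507e+02, 3.2156e+02, 9.0000e-02]), np.float64(0.414)), (array([5.2147e+02, 3.1828e+02, 8.0000e-02]), np.float64(0.792)), (array([5.1514e+02, 3.2346e+02, 9.0000e-02]), np.float64(0.03))]
square_bin [(array([ 504.08, -303.16,    1.37]), np.float64(0.404)), (array([ 507.2 , -300.85,    1.39]), np.float64(0.782)), (array([ 504.23, -303.26,    1.37]), np.float64(0.026))]
br_a [(array([503.63, 122.07,   5.45]), np.float64(0.059)), (array([503.96, 122.04,   5.44]), np.float64(0.034)), (array([502.53, 123.04,   5.43]), np.float64(0.078))]
br_b [(array([493.59, 311.56,   2.36]), np.float64(0.125)), (array([493.7 , 311.28,   2.32]), np.float64(0.064)), (array([492.14, 312.31,   2.39]), np.float64(0.17))]
sp_1 [(array([ 5.9339e+02, -1.1930e+01, -1.8000e-01]), np.float64(0.236)), (array([ 5.6826e+02, -7.8900e+00, -1.7000e-01]), np.float64(0.038)), (array([ 5.6691e+02, -6.2800e+00, -1.7000e-01]), np.float64(0.041))]
sp_2 [(array([ 539.87, -124.51,    2.9 ]), np.float64(0.056)), (array([ 540.27, -125.31,    2.89]), np.float64(0.037)), (array([ 539.15, -123.68,    2.9 ]), np.float64(0.049))]
```

View pics/ov.png

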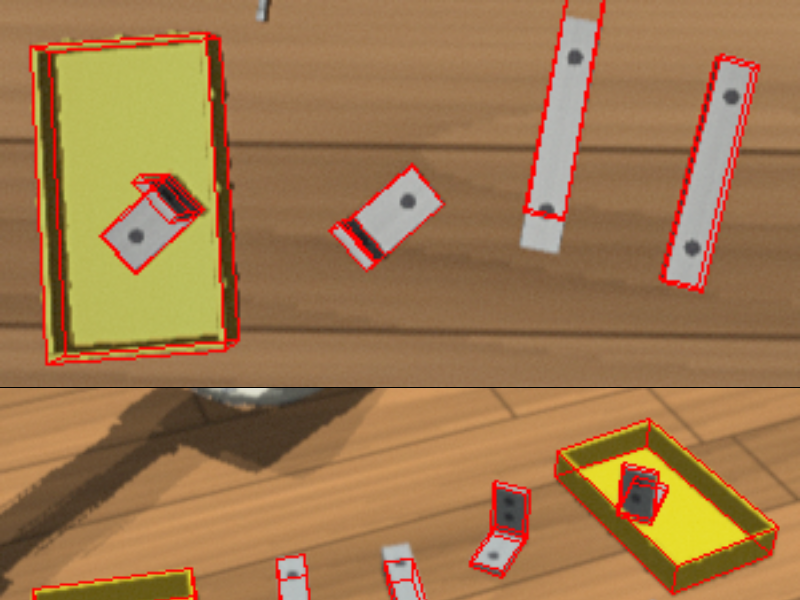

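The overlays match the objects within about 2 mm, apart from tube 1. Its two-view fit failed, but each single view gives (567.5,-7), so I use that. Bracket_a's grip point is near (483,145), with its closing line at 0.73 rad. I move toward it now.

```bash
cat > go.py <<'E'
import sys
from h import *
# usage: go.py x y z yaw_of_tool_y -> shift in tool axes
s=readout.observe(); M=rot(s['tool_rot']); t=list(map(float,sys.argv[1:5])); yaw=np.arctan2(M[1,1],M[0,1])
d=M.T@(np.array(t[:3])-s['tool_pos'])
Md=np.array([[np.sin(t[3]),np.cos(t[3]),0],[-np.cos(t[3]),np.sin(t[3]),0],[0,0,-1.]])
print('t',round(s['clock'],2),'pos',np.round(s['tool_pos'],1),'yaw',round(yaw,3),'tilt',np.round(M[:2,2],3),'w',round(s['gripper_width'],1),'F',np.round(s['force'],1),'\nshift',np.round(d,1),'turn',np.round(R.from_matrix(M.T@Md).as_rotvec(),3),'j',np.round(s['joint_pos'],2))
E
python3 go.py 483 145 150 .73
```

```text
Traceback (most recent call last):
  File "go.py", line 7, in <module>
    print('t',round(s['clock'],2),'pos',np.round(s['tool_pos'],1),'yaw',round(yaw,3),'tilt',np.round(M[:2,2],3),'w',round(s['gripper_width'],1),'F',np.round(s['force'],1),'\nshift',np.round(d,1),'turn',np.round(R.from_matrix(M.T@Md).as_rotvec(),3),'j',np.round(s['joint_pos'],2))
                                                                                                                                                                                                                   ~~~~~~~~~~~~~^^^^^^^^
  File "scipy/spatial/transform/_rotation.pyx", line 1143, in scipy.spatial.transform._rotation.Rotation.from_matrix
ValueError: Non-positive determinant (left-handed or null coordinate frame) in rotation matrix 0: [[-3.84078533e-01 -9.23300428e-01 -1.90264125e-05]
 [-9.23300428e-01  3.84078533e-01 -2.38783443e-05]
 [-2.93545222e-05 -8.39593534e-06  1.00000000e+00]].
```

jog_arm --rows '[[[-504,527,71,0,0,1.18],[-504,527,71,0,0,1.18],[-504,527,71,0,0,1.18],[-504,527,71,0,0,1.18],[-504,527,71,0,0,1.18],[-504,527,71,0,0,1.18],[-504,527,71,0,0,1.18],[-504,527,71,0,0,1.18]]]' --jaw 0.75 --force 100

```text
clock: 1.47
tool_pos: [299.7, -263.2, 194.4]
tool_rot: [0.0, 0.253, 0.967, -0.0]
force: [0.5, -0.2, -0.3]
gripper_width: 63.8
gripper_force: 0.0
```

```bash
python3 go.py 483 145 150 .73
```

```text
Traceback (most recent call last):
  File "go.py", line 7, in <module>
    print('t',round(s['clock'],2),'pos',np.round(s['tool_pos'],1),'yaw',round(yaw,3),'tilt',np.round(M[:2,2],3),'w',round(s['gripper_width'],1),'F',np.round(s['force'],1),'\nshift',np.round(d,1),'turn',np.round(R.from_matrix(M.T@Md).as_rotvec(),3),'j',np.round(s['joint_pos'],2))
                                                                                                                                                                                                                   ~~~~~~~~~~~~~^^^^^^^^
  File "scipy/spatial/transform/_rotation.pyx", line 1143, in scipy.spatial.transform._rotation.Rotation.from_matrix
ValueError: Non-positive determinant (left-handed or null coordinate frame) in rotation matrix 0: [[-9.46434714e-01 -3.22894222e-01  8.08743408e-04]
 [-3.22894450e-01  9.46434967e-01 -1.64501348e-04]
 [ 7.12306506e-04  4.16828544e-04  9.99999659e-01]].
```

```bash
sed -i 's/^Md=.*/Md=np.array([[-np.sin(t[3]),np.cos(t[3]),0],[np.cos(t[3]),np.sin(t[3]),0],[0,0,-1.]])/' go.py; python3 go.py 483 145 150 .73
```

```text
t 1.47 pos [ 299.7 -263.2  194.4] yaw 1.059 tilt [ 0.001 -0.   ] w 63.8 F [ 0.5 -0.2 -0.3] 
shift [ 40.2 445.6  44.4] turn [0.    0.001 0.329] j [-0.32 -0.04 -0.3  -0.   -1.31 -1.76]
```

jog_arm --rows '[[[40,425,44,0,0,0.27],[40,425,44,0,0,0.27],[40,425,44,0,0,0.27],[40,425,44,0,0,0.27],[40,425,44,0,0,0.27],[40,425,44,0,0,0.27],[40,425,44,0,0,0.27],[40,425,44,0,0,0.27]]]'

```text
clock: 2.13
tool_pos: [424.9, 22.4, 162.5]
tool_rot: [0.0, 0.379, 0.926, 0.0]
force: [1.5, -1.3, 0.3]
gripper_width: 63.8
gripper_force: 0.0
```

```bash
python3 go.py 483 145 150 .73
```

```text
t 2.13 pos [424.9  22.4 162.5] yaw 0.794 tilt [0.001 0.   ] w 63.8 F [ 1.5 -1.3  0.3] 
shift [ 44.5 128.1  12.6] turn [0.001 0.001 0.064] j [ 0.42  0.04 -0.31  0.   -1.23 -2.77]
```

j6 would come too close to its range at this yaw, so I use the half-turned grasp (yaw 3.87) instead.

jog_arm --rows '[[[44,126,12,0,0,-0.12],[44,126,12,0,0,-0.24],[44,126,12,0,0,-0.36],[44,126,12,0,0,-0.48],[44,126,12,0,0,-0.6],[44,126,12,0,0,-0.72],[44,126,12,0,0,-0.84],[44,126,12,0,0,-0.96]]]'

```text
clock: 2.8
tool_pos: [481.6, 141.1, 150.2]
tool_rot: [-0.0, -0.095, 0.996, -0.0]
force: [0.4, -0.4, -0.2]
gripper_width: 64.0
gripper_force: 0.0
```

jog_arm --rows '[[[0,0,0,0,0,-0.12],[0,0,0,0,0,-0.24],[0,0,0,0,0,-0.36],[0,0,0,0,0,-0.48],[0,0,0,0,0,-0.6],[0,0,0,0,0,-0.72],[0,0,0,0,0,-0.84],[0,0,0,0,0,-0.96]]]'

```text
clock: 3.47
tool_pos: [481.6, 140.9, 150.3]
tool_rot: [0.0, -0.543, 0.84, -0.0]
force: [-1.1, 0.2, 0.3]
gripper_width: 64.2
gripper_force: 0.0
```

jog_arm --rows '[[[0,0,0,0,0,-0.12],[0,0,0,0,0,-0.24],[0,0,0,0,0,-0.36],[0,0,0,0,0,-0.48],[0,0,0,0,0,-0.6],[0,0,0,0,0,-0.72],[0,0,0,0,0,-0.84],[0,0,0,0,0,-0.96]]]'

```text
clock: 4.13
tool_pos: [481.6, 140.9, 150.3]
tool_rot: [-0.0, 0.87, -0.494, 0.0]
force: [0.4, 1.2, -0.8]
gripper_width: 64.2
gripper_force: 0.0
```

```bash
python3 go.py 483 145 150 3.87
cat > wr.py <<'E'
import sys
from fit import *
n=sys.argv[1]; i=camera_info('wrist'); im=snap('wrist',n); print(i['xyz'],i['camera_matrix'][0,0])
kind,x,y,yaw,z=sys.argv[2],*map(float,sys.argv[3:7]); pts={'br':BR,'sp':SP,'lb':LB,'sb':SB}[kind]
M=R.from_euler('z',yaw).as_matrix(); v=im.copy()
for bx in pts:
    q=np.clip(np.round(proj(None,bx@M.T+[x,y,z],i)),-2000,2000).astype(int)
    for A in range(8):
        for B in (1,2,4):
            if A&B==0: cv2.line(v,tuple(map(int,q[A])),tuple(map(int,q[A|B])),(255,0,0),1)
cv2.imwrite('pics/'+n+'o.png',v[:,:,::-1])
E
python3 wr.py w1 br 503.8 122 5.44 0
```

```text
t 4.13 pos [481.6 140.9 150.3] yaw -2.604 tilt [0. 0.] w 64.2 F [ 0.4  1.2 -0.8] 
shift [-2.8 -3.3  0.3] turn [-0.   -0.   -0.19] j [ 0.6   0.19 -0.15  0.   -1.22 -0.06]
[522.84498061  71.89903275 304.01461777] 413.958577493497
```

View pics/w1o.png

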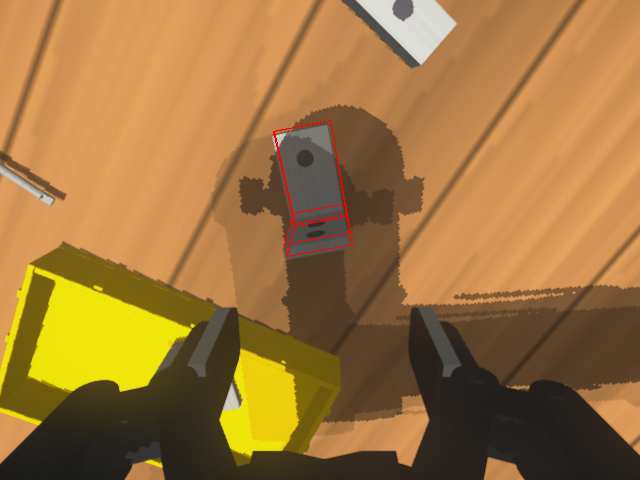

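The wrist view shows bracket_a at about (310,190), and the outline matches it. I descend to grip.

jog_arm --rows '[[[-3,-3,15,0,0,-0.1],[-3,-3,35,0,0,-0.19],[-3,-3,55,0,0,-0.19],[-3,-3,72,0,0,-0.19],[-3,-3,82,0,0,-0.19],[-3,-3,89,0,0,-0.19],[-3,-3,89,0,0,-0.19],[-3,-3,89,0,0,-0.19]]]'

```text
clock: 4.85
tool_pos: [482.8, 145.0, 61.5]
tool_rot: [0.0, 0.911, -0.412, 0.0]
force: [-0.1, 0.2, 0.5]
gripper_width: 64.2
gripper_force: 0.0
```

jog_arm --rows '[[[0,0,0,0,0,0],[0,0,0,0,0,0],[0,0,0,0,0,0],[0,0,0,0,0,0],[0,0,0,0,0,0],[0,0,0,0,0,0],[0,0,0,0,0,0],[0,0,0,0,0,0]]]' --jaw 0

```text
clock: 5.52
tool_pos: [482.6, 145.0, 61.3]
tool_rot: [-0.0, 0.911, -0.412, 0.0]
force: [-0.1, -0.0, 0.4]
gripper_width: 0.1
gripper_force: 0.0
```

```bash
python3 go.py 483 145 61 3.87
```

```text
t 5.52 pos [482.6 145.   61.3] yaw -2.419 tilt [0. 0.] w 0.1 F [-0.1 -0.   0.4] 
shift [ 0.2 -0.3  0.3] turn [-0.    -0.    -0.006] j [ 0.6   0.28 -0.29 -0.   -1.    0.12]
```

The fingers shut on nothing, so I look.

Run:
```python
from h import *
im=snap('scene','s1'); w=snap('wrist','w2')
i=camera_info('scene'); s=readout.observe(); M=rot(s['tool_rot']); p=s['tool_pos']
P=proj(None,[p,p+22*M[:,2],[p[0],p[1],0]],i); print(P)
c=im[120:270,270:430].copy()
for q in P: cv2.circle(c,(int(q[0]-270),int(q[1]-120)),1,(255,0,0),-1)
a=cv2.resize(c,(480,450)); b=cv2.resize(w,(320,240)); b=np.vstack([b,np.zeros((210,320,3),np.uint8)])
cv2.imwrite('pics/s1c.png',np.hstack([a,b])[:,:,::-1])
```

```text
[[349.41085473 200.6207896 ]
 [349.20946209 207.46490543]
 [348.8623966  219.30197157]]
```

View pics/s1c.png

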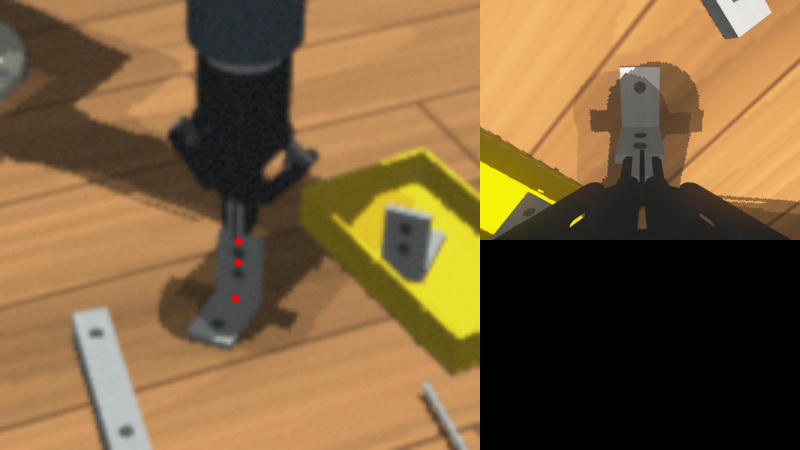

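Run:
```python
from h import *
from fit import BR
w=cv2.imread('pics/w2.png')[:,:,::-1].copy(); i=camera_info('wrist'); s=readout.observe(); M=rot(s['tool_rot']); p=s['tool_pos']
big=cv2.resize(w[100:440,140:500],(720,680)) ; f=2
def pr(P): return (proj(None,P,i)-[140,100])*f
Q=pr([p,p+22*M[:,2],p-30*M[:,2]]); print(Q, p-i['xyz'], M.T@(i['xyz']-p))
for q,c in zip(Q,[(255,0,0),(0,255,0),(0,0,255)]): cv2.circle(big,tuple(map(int,q)),4,c,-1)
Z=R.from_euler('z',5.44).as_matrix()
for bx in BR:
    q=pr(bx@Z.T+[503.8,122,0]).astype(int)
    for A in range(8):
        for B in (1,2,4):
            if A&B==0: cv2.line(big,tuple(map(int,q[A])),tuple(map(int,q[A|B])),(255,0,0),1)
cv2.imwrite('pics/w2o.png',big[80:680,:,::-1])
```

```text
[[370.15581052 405.7801688 ]
 [369.95687881 361.28605368]
 [370.52063915 487.37966613]] [ -53.52387246   60.04943135 -153.71220665] [  80.4399224    -0.46673122 -153.71201205]
```

View pics/w2o.png

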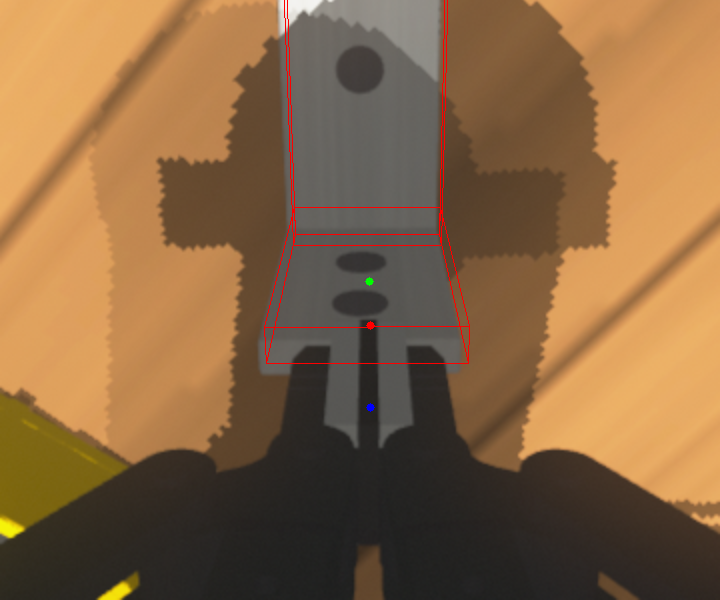

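Run:
```python
from h import *
i=camera_info('wrist'); s=readout.observe(); M=rot(s['tool_rot']); p=s['tool_pos']; K=i['camera_matrix']; A=att(i)
print('axis in tool',M.T@-A[:,2])
for px,sep,w in [((325,308),174,64.),((325,308),182,64.),((322.5,273+40),82.5,29.)]:
    D=K[0,0]*w/sep; d=np.linalg.inv(K)@[*px,1]; P=np.array(i['xyz'])+A@[d[0]*D,-d[1]*D,-D]
    print(px,D,M.T@(P-p))
```

```text
axis in tool [-3.18858559e-01 -4.67397440e-04  9.47802195e-01]
(325, 308) 152.26062620450463 [  7.17475407  -0.07868778 -17.71361255]
(325, 308) 145.56785142628465 [ 10.39520103  -0.09574464 -23.69156417]
(322.5, 313) 145.5127120886232 [  8.7551738   -0.97286502 -24.30190885]
```

View pics/w2.png

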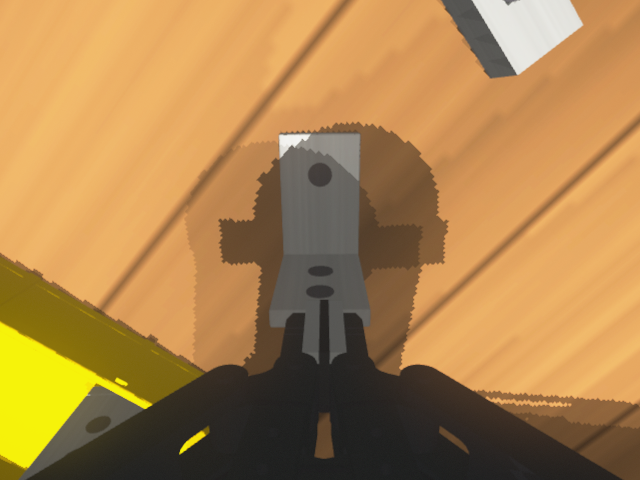

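By eye and by triangulation the fingertips sit about 20 mm behind the reported TCP. They closed above the leg top, and the bracket was not disturbed. I open, go 32 mm lower and close again, which is safe whichever tip offset is right.

jog_arm --rows '[[[0,0,0,0,0,0],[0,0,0,0,0,0],[0,0,0,0,0,0],[0,0,0,0,0,0],[0,0,10,0,0,0],[0,0,20,0,0,0],[0,0,28,0,0,0],[0,0,32,0,0,0]]]' --jaw 0.75

```text
clock: 6.28
tool_pos: [482.0, 144.6, 28.1]
tool_rot: [0.001, 0.911, -0.412, -0.001]
force: [-0.1, -0.4, -0.6]
gripper_width: 64.1
gripper_force: 0.0
```

jog_arm --rows '[[[0,0,0,0,0,0],[0,0,0,0,0,0],[0,0,0,0,0,0],[0,0,0,0,0,0],[0,0,0,0,0,0],[0,0,0,0,0,0],[0,0,0,0,0,0],[0,0,0,0,0,0]]]' --jaw 0

```text
clock: 6.95
tool_pos: [483.2, 145.3, 29.9]
tool_rot: [-0.001, 0.911, -0.412, 0.001]
force: [-0.2, 1.2, 6.3]
gripper_width: 38.3
gripper_force: 100.6
```

```bash
python3 go.py 483 145 29 3.87
python3 - <<'E'
from h import *
snap('wrist','w3');snap('scene','s3')
E
```

```text
t 6.95 pos [483.2 145.3  29.9] yaw -2.419 tilt [0.001 0.001] w 38.3 F [-0.2  1.2  6.3] 
shift [0.1 0.3 0.9] turn [-0.001 -0.    -0.006] j [ 0.6   0.31 -0.33  0.   -0.92  0.12]
```

Bracket_a is gripped at 38.3 mm and 100 N. I lift it and carry it to the square bin.

```bash
python3 go.py 480.2 -265.6 130 4.513
```

```text
t 7.05 pos [483.2 145.3  29.9] yaw -2.419 tilt [0.001 0.001] w 37.7 F [-1.5  0.8  4.3] 
shift [ 306.4  273.7 -100.4] turn [-0.001 -0.001 -0.649] j [ 0.6   0.31 -0.33  0.   -0.92  0.12]
```

jog_arm --rows '[[[0,0,-10,0,0,0],[0,0,-30,0,0,0],[0,0,-60,0,0,0],[0,0,-90,0,0,0],[0,0,-100,0,0,0],[0,0,-100,0,0,0],[0,0,-100,0,0,0],[0,0,-100,0,0,0]]]'

```text
clock: 7.72
tool_pos: [480.9, 144.4, 126.8]
tool_rot: [0.002, 0.911, -0.412, -0.002]
force: [-0.3, -0.2, -3.3]
gripper_width: 38.1
gripper_force: 101.1
```

```bash
python3 go.py 480.2 -265.6 130 4.513
```

```text
t 7.72 pos [480.9 144.4 126.8] yaw -2.42 tilt [-0.004 -0.001] w 38.1 F [-0.3 -0.2 -3.3] 
shift [307.3 271.4  -2.6] turn [ 0.004  0.003 -0.65 ] j [ 0.6   0.22 -0.19 -0.   -1.17  0.12]
```

jog_arm --rows '[[[15,13,-5,0,0,-0.05],[40,35,-5,0,0,-0.12],[67,60,-5,0,0,-0.2],[95,85,-5,0,0,-0.28],[123,110,-5,0,0,-0.36],[150,133,-5,0,0,-0.44],[170,150,-5,0,0,-0.52],[180,159,-5,0,0,-0.58]]]'

```text
clock: 8.38
tool_pos: [480.4, -98.0, 131.9]
tool_rot: [0.001, 0.991, -0.133, -0.002]
force: [0.3, 0.8, -3.5]
gripper_width: 37.8
gripper_force: 101.1
```

```bash
python3 go.py 480.2 -265.6 130 4.513
```

```text
t 8.38 pos [480.4 -98.  131.9] yaw -1.838 tilt [-0.005 -0.   ] w 37.8 F [ 0.3  0.8 -3.5] 
shift [ 44.  161.7   2. ] turn [ 0.002  0.004 -0.068] j [ 0.12  0.19 -0.21 -0.   -1.18  1.18]
```

jog_arm --rows '[[[6,22,0,0,0,-0.03],[14,52,0,0,0,-0.07],[23,85,0,0,0,-0.07],[32,118,0,0,0,-0.07],[39,145,0,0,0,-0.07],[43,160,0,0,0,-0.07],[43,160,0,0,0,-0.07],[43,160,0,0,0,-0.07]]]'

```text
clock: 9.05
tool_pos: [479.8, -261.1, 131.7]
tool_rot: [-0.001, 0.995, -0.1, -0.002]
force: [0.4, 0.4, -3.8]
gripper_width: 37.9
gripper_force: 101.3
```

```bash
python3 go.py 480.2 -265.6 36 4.513
python3 - <<'E'
from fit import *
i=camera_info('wrist'); w=snap('wrist','w4'); s=snap('scene','s4'); j=camera_info('scene')
for im,inf in((w,i),(s,j)):
    for pts,x,y,yaw,z in((SB,504.2,-303.2,1.37,0),(BR,510.6,-271.8,-.2,101)):
        M=R.from_euler('z',yaw).as_matrix()
        for bx in pts:
            q=np.clip(proj(None,bx@M.T+[x,y,z],inf),-2000,2000).astype(int)
            for A in range(8):
                for B in (1,2,4):
                    if A&B==0: cv2.line(im,tuple(map(int,q[A])),tuple(map(int,q[A|B])),(255,0,0),1)
cv2.imwrite('pics/c4.png',np.hstack([cv2.resize(w,(400,300)),cv2.resize(s[130:310,80:320],(400,300))])[:,:,::-1])
E
```

```text
t 9.05 pos [ 479.8 -261.1  131.7] yaw -1.772 tilt [-0.004  0.002] w 37.9 F [ 0.4  0.4 -3.8] 
shift [ 1.7  4.4 95.7] turn [-0.001  0.005 -0.001] j [-0.21  0.29 -0.07 -0.   -1.21  1.58]
```

View pics/c4.png

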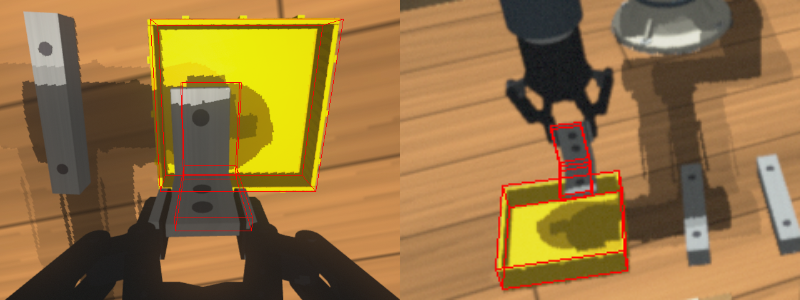

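The wrist and scene overlays agree with the bin and the held bracket, about 4 mm short of the target as the pose says. I lower it into the bin.

jog_arm --rows '[[[2,4,10,0,0,0],[2,4,30,0,0,0],[2,4,52,0,0,0],[2,4,72,0,0,0],[2,4,84,0,0,0],[2,4,90,0,0,0],[2,4,92,0,0,0],[2,4,93,0,0,0]]]'

```text
clock: 9.82
tool_pos: [482.7, -265.0, 41.1]
tool_rot: [0.0, 0.995, -0.099, -0.0]
force: [0.5, 0.3, -2.4]
gripper_width: 38.2
gripper_force: 101.3
```

```bash
python3 go.py 480.2 -265.6 35 4.513
```

```text
t 9.82 pos [ 482.7 -265.    41.1] yaw -1.769 tilt [-0. -0.] w 38.2 F [ 0.5  0.3 -2.4] 
shift [-2.3  1.1  6.1] turn [0.    0.    0.002] j [-0.22  0.38 -0.2   0.   -0.99  1.59]
```

jog_arm --rows '[[[0,0,2,0,0,0],[0,0,3,0,0,0],[0,0,4,0,0,0],[0,0,5,0,0,0],[0,0,5,0,0,0],[0,0,5,0,0,0],[0,0,5,0,0,0],[0,0,5,0,0,0]]]'

```text
clock: 10.48
tool_pos: [482.5, -265.2, 36.3]
tool_rot: [0.0, 0.995, -0.099, 0.0]
force: [-0.5, -0.0, -3.3]
gripper_width: 38.0
gripper_force: 101.3
```

```bash
python3 go.py 480.2 -265.6 35 4.513
```

```text
t 10.48 pos [ 482.5 -265.2   36.3] yaw -1.769 tilt [ 0. -0.] w 38.0 F [-0.5 -0.  -3.3] 
shift [-2.1  0.8  1.3] turn [ 0.    -0.     0.001] j [-0.22  0.38 -0.2   0.   -0.98  1.59]
```

jog_arm --rows '[[[0,0,0.5,0,0,0],[0,0,1,0,0,0],[0,0,1.5,0,0,0],[0,0,2,0,0,0],[0,0,2,0,0,0],[0,0,2,0,0,0],[0,0,2,0,0,0],[0,0,2,0,0,0]]]'

```text
clock: 11.15
tool_pos: [482.4, -265.2, 34.9]
tool_rot: [0.0, 0.995, -0.099, 0.0]
force: [-3.5, 2.9, 6.1]
gripper_width: 38.2
gripper_force: 102.2
```

```bash
python3 go.py 480.2 -265.6 35 4.513
```

```text
t 11.15 pos [ 482.4 -265.2   34.9] yaw -1.769 tilt [ 0. -0.] w 38.2 F [-3.5  2.9  6.1] 
shift [-2.   0.8 -0.1] turn [ 0.    -0.     0.001] j [-0.22  0.39 -0.21  0.   -0.98  1.59]
```

Contact at +6 N, so I release, then rise.

jog_arm --rows '[[[0,0,0,0,0,0],[0,0,0,0,0,0],[0,0,0,0,0,0],[0,0,0,0,0,0],[0,0,-10,0,0,0],[0,0,-30,0,0,0],[0,0,-65,0,0,0],[0,0,-95,0,0,0]]]' --jaw 0.7

```text
clock: 11.82
tool_pos: [482.2, -265.4, 131.3]
tool_rot: [0.0, 0.995, -0.099, -0.0]
force: [1.2, -0.8, 0.8]
gripper_width: 59.7
gripper_force: 0.0
```

```bash
python3 go.py 515.6 289.8 130 3.93
```

```text
t 11.82 pos [ 482.2 -265.4  131.3] yaw -1.769 tilt [-0.    -0.001] w 59.7 F [ 1.2 -0.8  0.8] 
shift [ -76.7 -550.9    0.9] turn [0.001 0.    0.584] j [-0.22  0.3  -0.06  0.   -1.21  1.59]
```

jog_arm --rows '[[[-5,-35,-10,0,0,0.07],[-10,-75,-20,0,0,0.14],[-16,-115,-20,0,0,0.21],[-22,-155,-20,0,0,0.28],[-27,-195,-20,0,0,0.35],[-33,-235,-20,0,0,0.42],[-39,-275,-20,0,0,0.49],[-42,-300,-20,0,0,0.55]]]'

```text
clock: 12.48
tool_pos: [500.5, 40.4, 150.3]
tool_rot: [-0.001, 0.93, -0.366, 0.001]
force: [1.6, -0.4, 0.1]
gripper_width: 60.2
gripper_force: 0.0
```

```bash
python3 go.py 515.6 289.8 130 3.93
```

```text
t 12.48 pos [500.5  40.4 150.3] yaw -2.321 tilt [0.002 0.001] w 60.2 F [ 1.6 -0.4  0.1] 
shift [-159.  -192.7   20.5] turn [-0.002 -0.001  0.032] j [ 0.39  0.19 -0.15 -0.   -1.22  0.43]
```

jog_arm --rows '[[[-28,-34,0,0,0,0.03],[-56,-68,5,0,0,0.03],[-84,-102,10,0,0,0.03],[-112,-136,15,0,0,0.03],[-138,-168,20,0,0,0.03],[-155,-188,20,0,0,0.03],[-156,-189,20,0,0,0.03],[-156,-189,20,0,0,0.03]]]'

```text
clock: 13.15
tool_pos: [514.6, 283.8, 129.2]
tool_rot: [0.0, 0.926, -0.378, 0.0]
force: [0.1, -0.1, -0.3]
gripper_width: 59.4
gripper_force: 0.0
```

```bash
python3 go.py 515.6 289.8 130 3.93;  python3 wr.py w5 br 493.6 311.4 2.33 5
python3 - <<'E'
from h import *
w=cv2.imread('pics/w5o.png'); t=capture('top'); cv2.imwrite('pics/top5.png',t[:,:,::-1])
cv2.imwrite('pics/c5.png',np.hstack([w[:,:,:][60:440,60:],cv2.resize(t[235:355,418:530,::-1],(220,236)).repeat(1,0) if 0 else np.vstack([cv2.resize(t[235:355,418:530,::-1],(220,236)),np.zeros((144,220,3),np.uint8)])]))
E
```

```text
t 13.15 pos [514.6 283.8 129.2] yaw -2.347 tilt [-0. -0.] w 59.4 F [ 0.1 -0.1 -0.3] 
shift [-3.5 -5.  -0.8] turn [ 0.    -0.     0.007] j [ 0.77  0.37  0.03  0.   -1.24  0.03]
[572.48096434 227.89209073 282.92343789] 413.958577493497
```

View pics/c5.png

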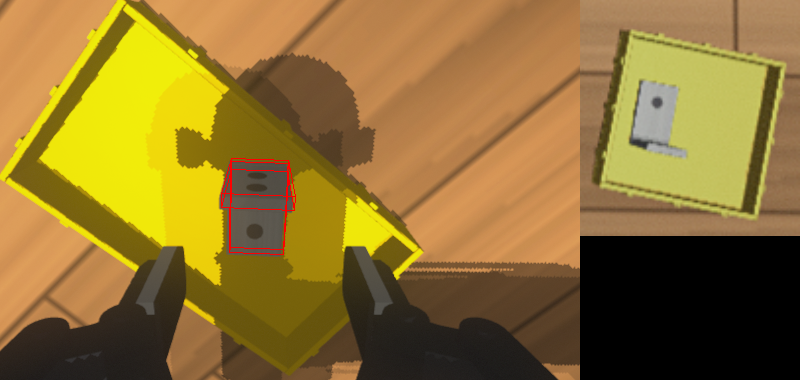

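Bracket_a stands in the square bin, and bracket_b's outline matches at (258,205) in the crop. I descend on b.

jog_arm --rows '[[[-3.5,-4,10,0,0,0.03],[-3.5,-4,30,0,0,0.03],[-3.5,-4,55,0,0,0.03],[-3.5,-4,78,0,0,0.03],[-3.5,-4,90,0,0,0.03],[-3.5,-4,95,0,0,0.03],[-3.5,-4,95,0,0,0.03],[-3.5,-4,95,0,0,0.03]]]'

```text
clock: 13.92
tool_pos: [515.9, 286.7, 35.4]
tool_rot: [-0.001, 0.919, -0.394, 0.001]
force: [0.4, 0.2, 0.7]
gripper_width: 59.8
gripper_force: 0.0
```

jog_arm --rows '[[[0,0,0,0,0,0],[0,0,0,0,0,0],[0,0,0,0,0,0],[0,0,0,0,0,0],[0,0,0,0,0,0],[0,0,0,0,0,0],[0,0,0,0,0,0],[0,0,0,0,0,0]]]' --jaw 0

```text
clock: 14.58
tool_pos: [516.3, 287.7, 36.2]
tool_rot: [-0.001, 0.919, -0.393, 0.001]
force: [0.1, -1.0, 5.6]
gripper_width: 37.7
gripper_force: 99.5
```

```bash
python3 go.py 514.9 288.9 35 3.90
```

```text
t 14.58 pos [516.3 287.7  36.2] yaw -2.379 tilt [0.003 0.001] w 37.7 F [ 0.1 -1.   5.6] 
shift [-1.8  0.2  1.2] turn [-0.003 -0.001  0.004] j [ 0.77  0.45 -0.1   0.   -1.02 -0.01]
```

jog_arm --rows '[[[0,0,-8,0,0,0],[0,0,-25,0,0,0],[0,0,-50,0,0,0],[0,0,-80,0,0,0],[0,0,-105,0,0,0],[0,0,-110,0,0,0],[0,0,-110,0,0,0],[0,0,-110,0,0,0]]]'

```text
clock: 15.25
tool_pos: [514.2, 287.0, 143.2]
tool_rot: [0.0, 0.919, -0.394, -0.001]
force: [-0.8, -0.3, -3.6]
gripper_width: 37.7
gripper_force: 100.9
```

```bash
python3 go.py 530 -341 145 4.514
```

```text
t 15.25 pos [514.2 287.  143.2] yaw -2.38 tilt [-0.002 -0.   ] w 37.7 F [-0.8 -0.3 -3.6] 
shift [465.3 422.   -1.7] turn [ 0.001  0.002 -0.611] j [ 0.77  0.37  0.06 -0.   -1.27 -0.01]
```

jog_arm --rows '[[[15,14,-4,0,0,-0.05],[42,38,-4,0,0,-0.12],[70,64,-4,0,0,-0.2],[98,89,-4,0,0,-0.28],[126,115,-4,0,0,-0.36],[154,140,-4,0,0,-0.44],[182,165,-4,0,0,-0.52],[208,189,-4,0,0,-0.58]]]'

```text
clock: 15.92
tool_pos: [520.3, 4.2, 146.1]
tool_rot: [0.0, 0.994, -0.112, -0.002]
force: [0.6, -0.0, -2.6]
gripper_width: 38.0
gripper_force: 101.0
```

```bash
python3 go.py 530 -341 145 4.514
```

```text
t 15.92 pos [520.3   4.2 146.1] yaw -1.796 tilt [-0.004 -0.   ] w 38.0 F [ 0.6 -0.  -2.6] 
shift [ 86.4 334.3   1.2] turn [ 0.001  0.004 -0.027] j [ 0.31  0.24 -0.11 -0.   -1.23  1.04]
```

jog_arm --rows '[[[9,34,0,0,0,-0.02],[18,69,0,0,0,-0.02],[27,106,0,0,0,-0.02],[37,143,0,0,0,-0.02],[46,180,0,0,0,-0.02],[56,217,0,0,0,-0.02],[65,250,0,0,0,-0.02],[72,280,0,0,0,-0.02]]]'

```text
clock: 16.58
tool_pos: [527.2, -284.5, 145.6]
tool_rot: [-0.001, 0.995, -0.105, -0.002]
force: [1.2, 0.3, -3.2]
gripper_width: 37.8
gripper_force: 101.1
```

```bash
python3 go.py 530 -341 145 4.514
```

```text
t 16.58 pos [ 527.2 -284.5  145.6] yaw -1.78 tilt [-0.004  0.002] w 37.8 F [ 1.2  0.3 -3.2] 
shift [14.5 54.7  0.4] turn [-0.001  0.004 -0.011] j [-0.23  0.39  0.1  -0.   -1.29  1.6 ]
```

jog_arm --rows '[[[8,25,0,0,0,-0.01],[11,42,0,0,0,-0.01],[13,49,5,0,0,-0.01],[13,50,20,0,0,-0.01],[13,50,40,0,0,-0.01],[13,50,52,0,0,-0.01],[13,50,55,0,0,-0.01],[13,50,55,0,0,-0.01]]]'

```text
clock: 17.25
tool_pos: [529.6, -333.3, 90.6]
tool_rot: [-0.001, 0.995, -0.099, -0.002]
force: [-0.2, 0.9, -2.1]
gripper_width: 37.9
gripper_force: 101.0
```

```bash
python3 go.py 530 -341 40 4.514
```

```text
t 17.25 pos [ 529.6 -333.3   90.6] yaw -1.769 tilt [-0.005  0.002] w 37.9 F [-0.2  0.9 -2.1] 
shift [ 2.1  7.5 50.6] turn [-0.001  0.005 -0.   ] j [-0.31  0.47  0.09 -0.   -1.19  1.69]
```

jog_arm --rows '[[[1,4,0,0,0,0],[1,6,10,0,0,0],[1,6,25,0,0,0],[1,6,38,0,0,0],[1,6,46,0,0,0],[1,6,49,0,0,0],[1,6,50,0,0,0],[1,6,51,0,0,0]]]'

```text
clock: 17.92
tool_pos: [531.3, -340.9, 42.9]
tool_rot: [0.0, 0.995, -0.099, 0.001]
force: [-0.2, 0.1, -2.8]
gripper_width: 37.7
gripper_force: 101.1
```

```bash
python3 go.py 530 -341 36 4.514
```

```text
t 17.92 pos [ 531.3 -340.9   42.9] yaw -1.769 tilt [ 0.001 -0.001] w 37.7 F [-0.2  0.1 -2.8] 
shift [-1.3  0.4  6.9] turn [ 0.001 -0.001 -0.   ] j [-0.32  0.52  0.03  0.   -1.09  1.7 ]
```

jog_arm --rows '[[[0,0,2,0,0,0],[0,0,3.5,0,0,0],[0,0,4.5,0,0,0],[0,0,5,0,0,0],[0,0,5.5,0,0,0],[0,0,5.5,0,0,0],[0,0,5.5,0,0,0],[0,0,5.5,0,0,0]]]'

```text
clock: 18.58
tool_pos: [530.9, -340.6, 36.8]
tool_rot: [0.0, 0.995, -0.099, 0.0]
force: [0.8, 0.4, -3.1]
gripper_width: 38.1
gripper_force: 101.1
```

```bash
python3 go.py 530 -341 36 4.514
```

```text
t 18.58 pos [ 530.9 -340.6   36.8] yaw -1.77 tilt [ 0. -0.] w 38.1 F [ 0.8  0.4 -3.1] 
shift [-0.8  0.6  0.8] turn [ 0. -0. -0.] j [-0.32  0.52  0.02  0.   -1.07  1.7 ]
```

jog_arm --rows '[[[0,0,0.5,0,0,0],[0,0,1,0,0,0],[0,0,1.5,0,0,0],[0,0,2,0,0,0],[0,0,2,0,0,0],[0,0,2,0,0,0],[0,0,2,0,0,0],[0,0,2,0,0,0]]]'

```text
clock: 19.25
tool_pos: [531.3, -340.7, 36.2]
tool_rot: [0.0, 0.995, -0.099, 0.001]
force: [-1.7, 2.7, 6.1]
gripper_width: 37.6
gripper_force: 102.1
```

```bash
python3 go.py 540 -124.5 100 4.467
```

```text
t 19.25 pos [ 531.3 -340.7   36.2] yaw -1.769 tilt [ 0.001 -0.001] w 37.6 F [-1.7  2.7  6.1] 
shift [ -33.9 -213.6  -63.9] turn [ 0.001 -0.001  0.047] j [-0.32  0.52  0.02  0.   -1.07  1.7 ]
```

jog_arm --rows '[[[0,0,0,0,0,0],[0,0,0,0,0,0],[0,0,0,0,0,0],[0,0,0,0,0,0],[0,0,-10,0,0,0],[0,0,-30,0,0,0],[0,0,-65,0,0,0],[0,0,-95,0,0,0]]]' --jaw 0.7

```text
clock: 19.92
tool_pos: [530.5, -340.7, 131.7]
tool_rot: [0.0, 0.995, -0.099, -0.0]
force: [1.4, -0.5, 1.2]
gripper_width: 59.8
gripper_force: 0.0
```

jog_arm --rows '[[[-6,-35,0,0,0,0.05],[-12,-75,0,0,0,0.05],[-18,-115,0,0,0,0.05],[-24,-155,0,0,0,0.05],[-30,-190,10,0,0,0.05],[-34,-212,25,0,0,0.05],[-34,-214,30,0,0,0.05],[-34,-214,30,0,0,0.05]]]' --jaw 0.7

```text
clock: 20.58
tool_pos: [539.1, -122.6, 99.2]
tool_rot: [0.0, 0.992, -0.123, -0.001]
force: [-0.2, -0.6, 0.4]
gripper_width: 60.0
gripper_force: 0.0
```

```bash
python3 go.py 540 -124.5 0 4.467;python3 wr.py w6 sp 540 -124.5 -.247 0
python3 - <<'E'
from h import *
w=cv2.imread('pics/w6o.png'); t=capture('top'); cv2.imwrite('pics/top6.png',t[:,:,::-1]); s=capture('scene')[:,:,::-1]
cv2.imwrite('pics/c6.png',np.hstack([cv2.resize(w,(480,360)),np.vstack([cv2.resize(t[235:355,418:530,::-1],(300,300)),cv2.resize(s[215:315,120:230],(300,270))])[:570,:] [:360] if 0 else np.hstack([cv2.resize(t[235:355,418:530,::-1],(160,360)),cv2.resize(s[215:315,120:230],(160,360))])]))
E
```

```text
t 20.58 pos [ 539.1 -122.6   99.2] yaw -1.817 tilt [-0.002  0.   ] w 60.0 F [-0.2 -0.6  0.4] 
shift [ 1.5  1.5 99.2] turn [ 0.     0.002 -0.001] j [ 0.06  0.33 -0.11 -0.   -1.14  1.27]
[ 618.31037457 -141.06731     252.70953684] 413.958577493497
```

View pics/c6.png

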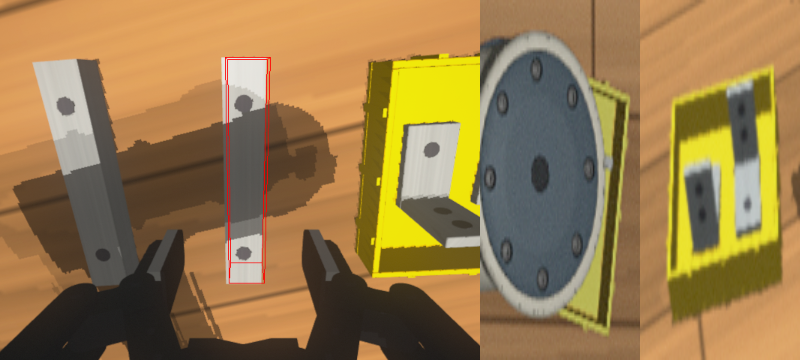

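Both brackets stand apart in the square bin: a at the left of the wrist crop, b at (430,190), both also visible in the scene crop. The tube outline is within about 2 mm. That was my tenth picture, so from here I check by numbers only. I descend on the tube in stages.

jog_arm --rows '[[[1,1,15,0,0,0],[1,1,40,0,0,0],[1,1,65,0,0,0],[1,1,85,0,0,0],[1,1,95,0,0,0],[1,1,99,0,0,0],[1,1,99,0,0,0],[1,1,99,0,0,0]]]' --jaw 0.65

```text
clock: 21.4
tool_pos: [541.5, -125.7, 2.0]
tool_rot: [0.0, 0.992, -0.124, 0.001]
force: [0.1, -0.3, 0.2]
gripper_width: 55.4
gripper_force: 0.0
```

jog_arm --rows '[[[0,0,1,0,0,0],[0,0,2,0,0,0],[0,0,3,0,0,0],[0,0,4,0,0,0],[0,0,5,0,0,0],[0,0,6,0,0,0],[0,0,7,0,0,0],[0,0,7,0,0,0]]]'

```text
clock: 22.07
tool_pos: [540.2, -125.2, -6.6]
tool_rot: [0.0, 0.992, -0.124, -0.0]
force: [0.1, -0.7, 0.6]
gripper_width: 55.7
gripper_force: 0.0
```

```bash
python3 go.py 540 -124.5 -8 4.467
python3 - <<'E'
from h import *
# fingertips vs camera: save for numeric check
w=snap('wrist','w7')
g=cv2.cvtColor(w,cv2.COLOR_RGB2GRAY)
for r in (290,300,305,310,315,320,330): print(r,g[r,180:470:6])
E
```

```text
t 22.07 pos [ 540.2 -125.2   -6.6] yaw -1.819 tilt [-0.001  0.   ] w 55.7 F [ 0.1 -0.7  0.6] 
shift [-0.4 -0.6  1.4] turn [ 0.     0.001 -0.003] j [ 0.05  0.44 -0.24 -0.   -0.89  1.27]
290 [ 87  88  87  86  85  86  86  81  77  74  69  66  62  58  58  92 101 101
 103 104 101 100 100 101 101 101 101 101 102 101 103  97  78  78  78  77
  76  76  75  74  74  76  91 100  75  79  77  78  79]
300 [ 80  76  72  68  63  60  56  56  61  63  65  70  75  77  81  93 101 100
 102 103 100 101 100 101 101 102 101 101 102 100 103  91  77  76  76  76
  77  76  77  76  77  76  76  76  78  78  78  80  80]
305 [ 66  61  58  54  58  62  64  68  73  85  87  45  81  81  82  88 101 101
 102 102 101 101 100 101 101 102 101 101 102 100 102  89  78  78  76  76
  76  45  86  85  76  77  78  78  77  78  78  80  80]
310 [ 57  59  63  66  71  74  77  79  89  89  85  39  79  80  79  84 101 100
 101 103 101 101 100 101 100 101 101 101 101 100 102  86  77  77  77  75
  76  38  88  89  90  77  77  77  79  79  79  81  81]
315 [ 68  71  75  80  81  80  80  80  89  89  40  38  79  78  79  77 100 100
 101 103 100 100 100 100 100 101 101 101 102 100 103  86  76  78  77  77
  78  37  45  89  90  79  79  78  79  79  82  81  82]
320 [ 81  79  80  79  78  79  40  67  89  89  38  39  76  78  77  77 100 100
 102 103 100 100 101 100 100 102 101 101 102 100 104  84  78  78  78  77
  77  38  39  90  88  56  43  79  80  80  81  82  82]
330 [ 78  79  78  77  42  38  39  89  88  41  37  37  72  76  76  77  99 100
 101 103 100 100 101 102 101 102 101 101 101 100 103  83  79  78  79  81
  71  38  38  51  88  89  42  42  44  80  81  81  81]
```

jog_arm --rows '[[[0,0,2,0,0,0],[0,0,3,0,0,0],[0,0,3,0,0,0],[0,0,3,0,0,0],[0,0,3,0,0,0],[0,0,3,0,0,0],[0,0,3,0,0,0],[0,0,3,0,0,0]]]' --jaw 0 --force 80

```text
clock: 22.78
tool_pos: [540.6, -125.1, -9.3]
tool_rot: [-0.0, 0.992, -0.124, 0.0]
force: [-0.1, 2.0, 0.9]
gripper_width: 28.5
gripper_force: 79.8
```

jog_arm --rows '[[[0,0,0,0,0,0],[0,0,0,0,0,0],[0,0,-5,0,0,0],[0,0,-20,0,0,0],[0,0,-45,0,0,0],[0,0,-75,0,0,0],[0,0,-100,0,0,0],[0,0,-110,0,0,0]]]'

```text
clock: 23.45
tool_pos: [541.7, -125.9, 104.3]
tool_rot: [0.0, 0.992, -0.124, 0.002]
force: [1.3, 0.5, -3.1]
gripper_width: 29.3
gripper_force: 79.4
```

```bash
python3 go.py 517 296 105 4.80
```

```text
t 23.45 pos [ 541.7 -125.9  104.3] yaw -1.819 tilt [ 0.004 -0.001] w 29.3 F [ 1.3  0.5 -3.1] 
shift [-127.7 -402.9   -1.3] turn [ 0.001 -0.004 -0.336] j [ 0.05  0.33 -0.1   0.   -1.14  1.27]
```

Tube gripped at 29.3 mm. I refine the long bin's pose numerically from the first pictures before placing.

Run:
```python
from fit import *
T=cv2.imread('pics/top0.png')[:,:,::-1]; C=cv2.imread('pics/scene0.png')[:,:,::-1]
it,ic=camera_info('top'),camera_info('scene')
def m(im):
    h=cv2.cvtColor(im,cv2.COLOR_RGB2HSV).astype(int); k=((h[...,0]>=23)&(h[...,0]<37)&(h[...,1]>90)).astype(np.uint8)
    k=cv2.morphologyEx(k,cv2.MORPH_OPEN,np.ones((3,3)));return cv2.morphologyEx(cv2.copyMakeBorder(k,50,50,50,50,0),cv2.MORPH_CLOSE,np.ones((35,35)))[50:-50,50:-50]
a,b=m(T),m(C); rt,rc=(125,220,218,358),(362,158,474,250)
for V in ([(a,it,rt),(b,ic,rc)],[(a,it,rt)],[(b,ic,rc)]):
    p,e=fit(LB,0,V,(515,322),[.09]); print(np.round(p,3),round(e,3))
```

```text
[5.15940e+02 3.23058e+02 8.90000e-02] 0.035
[5.16522e+02 3.22867e+02 8.60000e-02] 0.045
[5.14753e+02 3.22607e+02 9.40000e-02] 0.024
```

jog_arm --rows '[[[-5,-15,-10,0,0,-0.04],[-14,-45,-10,0,0,-0.08],[-25,-80,-10,0,0,-0.12],[-36,-115,-10,0,0,-0.16],[-47,-150,-10,0,0,-0.2],[-58,-185,-10,0,0,-0.24],[-69,-220,-10,0,0,-0.28],[-76,-240,-10,0,0,-0.3]]]'

```text
clock: 24.12
tool_pos: [524.5, 128.8, 109.3]
tool_rot: [0.0, 1.0, 0.027, -0.001]
force: [0.9, 0.4, -3.9]
gripper_width: 28.7
gripper_force: 79.7
```

```bash
python3 go.py 512.6 349.4 115 4.80
```

```text
t 24.12 pos [524.5 128.8 109.3] yaw -1.516 tilt [-0.002 -0.   ] w 28.7 F [ 0.9  0.4 -3.9] 
shift [ 1.000e-01 -2.209e+02 -5.700e+00] turn [ 0.     0.002 -0.033] j [ 0.53  0.3  -0.12 -0.   -1.15  1.1 ]
```

jog_arm --rows '[[[0,-30,0,0,0,-0.03],[0,-62,0,0,0,-0.03],[0,-95,0,0,0,-0.03],[0,-128,0,0,0,-0.03],[0,-160,0,0,0,-0.03],[0,-190,0,0,0,-0.03],[0,-208,0,0,0,-0.03],[0,-215,0,0,0,-0.03]]]'

```text
clock: 24.78
tool_pos: [513.5, 342.8, 108.5]
tool_rot: [0.001, 0.999, 0.042, -0.001]
force: [-0.2, -0.3, -3.5]
gripper_width: 28.8
gripper_force: 79.8
```

```bash
python3 go.py 513.3 349.7 0 4.802
```

```text
t 24.78 pos [513.5 342.8 108.5] yaw -1.488 tilt [-0.003 -0.002] w 28.8 F [-0.2 -0.3 -3.5] 
shift [  0.6  -7.1 108.5] turn [ 0.001  0.003 -0.006] j [ 0.84  0.44  0.09 -0.   -1.22  0.81]
```

jog_arm --rows '[[[0,-4,8,0,0,0],[0,-6,25,0,0,0],[0,-6,48,0,0,0],[0,-6,72,0,0,0],[0,-6,90,0,0,0],[0,-6,102,0,0,0],[0,-6,107,0,0,0],[0,-6,107,0,0,0]]]'

```text
clock: 25.45
tool_pos: [513.3, 344.7, 1.5]
tool_rot: [0.002, 0.999, 0.04, -0.002]
force: [-0.5, -0.0, -4.4]
gripper_width: 28.4
gripper_force: 79.8
```

```bash
python3 go.py 513.3 349.7 -5 4.802
```

```text
t 25.45 pos [513.3 344.7   1.5] yaw -1.491 tilt [-0.003 -0.003] w 28.4 F [-0.5 -0.  -4.4] 
shift [ 0.4 -5.   6.5] turn [ 0.003  0.004 -0.01 ] j [ 0.84  0.54 -0.05 -0.   -0.99  0.81]
```

jog_arm --rows '[[[0,-2,1,0,0,-0.01],[0,-5,2,0,0,-0.01],[0,-5,3,0,0,-0.01],[0,-5,4,0,0,-0.01],[0,-5,5,0,0,-0.01],[0,-5,5,0,0,-0.01],[0,-5,5,0,0,-0.01],[0,-5,5,0,0,-0.01]]]'

```text
clock: 26.12
tool_pos: [514.0, 351.8, -1.2]
tool_rot: [-0.0, 0.999, 0.046, 0.0]
force: [-0.1, 0.7, -4.1]
gripper_width: 28.9
gripper_force: 79.8
```

```bash
python3 go.py 513.3 349.7 -5 4.802
```

```text
t 26.12 pos [514.  351.8  -1.2] yaw -1.479 tilt [0. 0.] w 28.9 F [-0.1  0.7 -4.1] 
shift [-0.8  2.   3.8] turn [-0.    -0.     0.002] j [ 0.85  0.54 -0.04  0.   -0.98  0.81]
```

jog_arm --rows '[[[0,3,0,0,0,0],[0,4,1,0,0,0],[0,4,1.5,0,0,0],[0,4,2,0,0,0],[0,4,2.5,0,0,0],[0,4,3,0,0,0],[0,4,3,0,0,0],[0,4,3,0,0,0]]]'

```text
clock: 26.78
tool_pos: [514.4, 347.8, -4.2]
tool_rot: [-0.0, 0.999, 0.046, 0.0]
force: [-0.2, 0.0, -2.4]
gripper_width: 28.7
gripper_force: 80.1
```

```bash
python3 go.py 513.3 349.7 -5 4.802
```

```text
t 26.78 pos [514.4 347.8  -4.2] yaw -1.479 tilt [0. 0.] w 28.7 F [-0.2  0.  -2.4] 
shift [-0.9 -1.9  0.8] turn [-0.    -0.     0.002] j [ 0.85  0.55 -0.05  0.   -0.97  0.82]
```

jog_arm --rows '[[[0,0,0.5,0,0,0],[0,0,1,0,0,0],[0,0,1.5,0,0,0],[0,0,1.5,0,0,0],[0,0,1.5,0,0,0],[0,0,1.5,0,0,0],[0,0,1.5,0,0,0],[0,0,1.5,0,0,0]]]'

```text
clock: 27.45
tool_pos: [514.4, 347.8, -4.2]
tool_rot: [-0.0, 0.999, 0.046, 0.0]
force: [-5.2, -1.8, 7.7]
gripper_width: 29.0
gripper_force: 81.4
```

jog_arm --rows '[[[0,0,0,0,0,0],[0,0,0,0,0,0],[0,0,0,0,0,0],[0,0,-3,0,0,0],[0,0,-15,0,0,0],[0,0,-40,0,0,0],[0,0,-75,0,0,0],[0,0,-105,0,0,0]]]' --jaw 0.46

```text
clock: 28.12
tool_pos: [514.5, 347.6, 100.9]
tool_rot: [0.0, 0.999, 0.046, 0.0]
force: [0.3, 0.6, 0.7]
gripper_width: 39.5
gripper_force: 0.0
```

```bash
python3 go.py 567.5 -7 100 4.542
```

```text
t 28.12 pos [514.5 347.6 100.9] yaw -1.479 tilt [ 0. -0.] w 39.5 F [0.3 0.6 0.7] 
shift [ 20.4 358.    1.1] turn [ 0.    -0.     0.262] j [ 0.85  0.45  0.08  0.   -1.2   0.82]
```

jog_arm --rows '[[[2,40,0,0,0,0.06],[5,80,0,0,0,0.12],[7,120,0,0,0,0.18],[9,160,0,0,0,0.24],[11,200,0,0,0,0.26],[14,240,0,0,0,0.26],[17,280,0,0,0,0.26],[19,320,0,0,0,0.26]]]' --jaw 0.7

```text
clock: 28.78
tool_pos: [562.8, 29.0, 99.7]
tool_rot: [-0.0, 0.996, -0.084, 0.001]
force: [2.0, -0.2, 0.3]
gripper_width: 59.7
gripper_force: 0.0
```

jog_arm --rows '[[[12,33,0,0,0,0],[12,35,0,0,0,0],[12,35,0,0,0,0],[12,35,0,0,0,0],[12,35,0,0,0,0],[12,35,0,0,0,0],[12,35,0,0,0,0],[12,35,0,0,0,0]]]'

```text
clock: 29.45
tool_pos: [568.3, -4.8, 99.3]
tool_rot: [-0.0, 0.997, -0.084, 0.0]
force: [-1.1, -0.1, -0.3]
gripper_width: 59.9
gripper_force: 0.0
```

```bash
python3 go.py 567.5 -7 0 4.542
python3 - <<'E'
from fit import *
# refit tube 1 from wrist and first pictures
T=cv2.imread('pics/top0.png')[:,:,::-1]; C=cv2.imread('pics/scene0.png')[:,:,::-1]
it,ic=camera_info('top'),camera_info('scene')
p,e=fit(SP,0,[(mask(T,'g'),it,(308,216,352,314)),(mask(C,'g'),ic,(288,216,328,288))],(567,-7),[-.17]); print('init',np.round(p,3),round(e,3))
c=capture('scene'); cv2.imwrite('pics/s8.png',c[:,:,::-1])
# placed tube in long bin, scene view only
q,e=fit(SP,5,[(mask(c,'g'),ic,(368,164,468,238))],(514,348),[.09]); print('placed',np.round(q,3),round(e,3))
for d in nets.spot_in('scene','spacer_a')[:3]: print(np.round(d['extent']),round(d['confidence'],2))
E
```

```text
t 29.45 pos [568.3  -4.8  99.3] yaw -1.738 tilt [0. 0.] w 59.9 F [-1.1 -0.1 -0.3] 
shift [-0.5  2.3 99.3] turn [-0.    -0.     0.003] j [ 0.27  0.36 -0.07 -0.   -1.15  1.14]
init [ 5.67236e+02 -7.24300e+00 -1.78000e-01] 0.053
placed [5.10375e+02 3.48902e+02 8.60000e-02] 0.063
[400. 177. 447. 227.] 0.87
[297. 226. 322. 283.] 0.78
```

Placed tube measured at (510,349), yaw 0.086, flat in the bin. Now the second tube.

jog_arm --rows '[[[-1,2,15,0,0,0.01],[-1,2,40,0,0,0.01],[-1,2,65,0,0,0.01],[-1,2,85,0,0,0.01],[-1,2,95,0,0,0.01],[-1,2,100,0,0,0.01],[-1,2,103,0,0,0.01],[-1,2,104,0,0,0.01]]]' --jaw 0.65

```text
clock: 30.22
tool_pos: [567.7, -7.4, -4.2]
tool_rot: [-0.0, 0.996, -0.089, 0.001]
force: [-0.2, 0.1, -0.2]
gripper_width: 55.7
gripper_force: 0.0
```

jog_arm --rows '[[[0,0,1,0,0,0],[0,0,2,0,0,0],[0,0,3,0,0,0],[0,0,4,0,0,0],[0,0,4,0,0,0],[0,0,4,0,0,0],[0,0,4,0,0,0],[0,0,4,0,0,0]]]'

```text
clock: 30.88
tool_pos: [567.1, -7.5, -8.7]
tool_rot: [-0.0, 0.996, -0.089, 0.0]
force: [0.6, 0.5, 0.2]
gripper_width: 55.7
gripper_force: 0.0
```

```bash
python3 go.py 567.3 -7.2 -10 4.534
```

```text
t 30.88 pos [567.1  -7.5  -8.7] yaw -1.749 tilt [0. 0.] w 55.7 F [0.6 0.5 0.2] 
shift [ 0.2 -0.3  1.3] turn [-0. -0. -0.] j [ 0.26  0.46 -0.21  0.   -0.9   1.13]
```

jog_arm --rows '[[[0,0,0,0,0,0],[0,0,0,0,0,0],[0,0,0,0,0,0],[0,0,0,0,0,0],[0,0,0,0,0,0],[0,0,0,0,0,0],[0,0,0,0,0,0],[0,0,0,0,0,0]]]' --jaw 0

```text
clock: 31.55
tool_pos: [567.2, -7.3, -8.4]
tool_rot: [-0.0, 0.996, -0.089, 0.0]
force: [-1.2, 2.4, 5.6]
gripper_width: 28.7
gripper_force: 80.1
```

jog_arm --rows '[[[0,0,0,0,0,0],[0,0,0,0,0,0],[0,0,-5,0,0,0],[0,0,-20,0,0,0],[0,0,-45,0,0,0],[0,0,-75,0,0,0],[0,0,-100,0,0,0],[0,0,-110,0,0,0]]]'

```text
clock: 32.22
tool_pos: [568.3, -7.6, 104.2]
tool_rot: [-0.0, 0.996, -0.089, 0.002]
force: [0.8, -0.3, -4.5]
gripper_width: 28.8
gripper_force: 79.5
```

```bash
python3 go.py 516 296 110 4.80
```

```text
t 32.22 pos [568.3  -7.6 104.2] yaw -1.749 tilt [0.004 0.   ] w 28.8 F [ 0.8 -0.3 -4.5] 
shift [-105.4 -289.5   -6. ] turn [-0.    -0.004 -0.266] j [ 0.26  0.35 -0.06  0.   -1.15  1.13]
```

jog_arm --rows '[[[-5,-14,-6,0,0,-0.04],[-15,-42,-6,0,0,-0.08],[-27,-75,-6,0,0,-0.12],[-39,-108,-6,0,0,-0.16],[-51,-141,-6,0,0,-0.2],[-63,-174,-6,0,0,-0.24],[-74,-203,-6,0,0,-0.26],[-80,-220,-6,0,0,-0.26]]]'

```text
clock: 32.88
tool_pos: [525.5, 225.8, 105.1]
tool_rot: [0.0, 0.999, 0.042, -0.002]
force: [0.9, -0.5, -4.6]
gripper_width: 28.9
gripper_force: 79.7
```

```bash
python3 go.py 518.1 296.4 100 4.802
```

```text
t 32.88 pos [525.5 225.8 105.1] yaw -1.487 tilt [-0.003 -0.001] w 28.9 F [ 0.9 -0.5 -4.6] 
shift [ -1.4 -71.    5.1] turn [ 0.     0.003 -0.006] j [ 0.68  0.36 -0.04 -0.   -1.17  0.98]
```

jog_arm --rows '[[[0,-20,0,0,0,0],[-1,-45,0,0,0,0],[-1,-62,5,0,0,0],[-1,-66,15,0,0,0],[-1,-66,30,0,0,0],[-1,-66,40,0,0,0],[-1,-66,45,0,0,0],[-1,-66,45,0,0,0]]]'

```text
clock: 33.55
tool_pos: [519.9, 287.4, 59.8]
tool_rot: [0.001, 0.999, 0.04, -0.002]
force: [-0.1, -0.5, -3.9]
gripper_width: 29.2
gripper_force: 79.8
```

```bash
python3 go.py 518.1 296.4 0 4.802
```

```text
t 33.55 pos [519.9 287.4  59.8] yaw -1.49 tilt [-0.004 -0.003] w 29.2 F [-0.1 -0.5 -3.9] 
shift [-0.9 -9.2 59.8] turn [ 0.003  0.004 -0.009] j [ 0.77  0.44 -0.05 -0.   -1.09  0.88]
```

jog_arm --rows '[[[0,-5,0,0,0,-0.008],[0,-7,5,0,0,-0.008],[0,-7,18,0,0,-0.008],[0,-7,34,0,0,-0.008],[0,-7,47,0,0,-0.008],[0,-7,54,0,0,-0.008],[0,-7,57,0,0,-0.008],[0,-7,58,0,0,-0.008]]]'

```text
clock: 34.22
tool_pos: [520.7, 296.1, 4.3]
tool_rot: [0.0, 0.999, 0.045, 0.0]
force: [0.2, -0.3, -4.4]
gripper_width: 28.7
gripper_force: 79.9
```

jog_arm --rows '[[[0,0,0,0,0,0],[0,0,0,0,0,0],[0,0,0,0,0,0],[0,0,1,0,0,0],[0,0,1,0,0,0],[0,0,1,0,0,0],[0,0,1,0,0,0],[0,0,1,0,0,0]]]'

```text
clock: 34.88
tool_pos: [520.5, 295.9, 3.3]
tool_rot: [-0.0, 0.999, 0.045, 0.0]
force: [0.1, -0.5, -4.8]
gripper_width: 29.0
gripper_force: 79.9
```

```bash
python3 go.py 518.1 296.4 -4 4.802
```

```text
t 34.88 pos [520.5 295.9   3.3] yaw -1.481 tilt [0. 0.] w 29.0 F [ 0.1 -0.5 -4.8] 
shift [-2.4 -0.7  7.3] turn [-0. -0. -0.] j [ 0.78  0.5  -0.11  0.   -0.96  0.88]
```

jog_arm --rows '[[[-2,0,1,0,0,0],[-2,0,2,0,0,0],[-2,0,3,0,0,0],[-2,0,4,0,0,0],[-2,0,5,0,0,0],[-2,0,6,0,0,0],[-2,0,6.5,0,0,0],[-2,0,6.5,0,0,0]]]'

```text
clock: 35.55
tool_pos: [518.5, 295.7, -3.3]
tool_rot: [0.0, 0.999, 0.045, -0.0]
force: [0.1, 0.2, -4.2]
gripper_width: 28.7
gripper_force: 80.0
```

jog_arm --rows '[[[0,0,0.5,0,0,0],[0,0,1,0,0,0],[0,0,1.5,0,0,0],[0,0,1.5,0,0,0],[0,0,1.5,0,0,0],[0,0,1.5,0,0,0],[0,0,1.5,0,0,0],[0,0,1.5,0,0,0]]]'

```text
clock: 36.22
tool_pos: [518.6, 295.8, -3.4]
tool_rot: [-0.0, 0.999, 0.045, 0.0]
force: [-4.4, -1.0, 6.1]
gripper_width: 28.8
gripper_force: 81.4
```

Contact. I release narrowly, rise, and move clear for a last measurement.

jog_arm --rows '[[[0,0,0,0,0,0],[0,0,0,0,0,0],[0,0,0,0,0,0],[0,0,-3,0,0,0],[0,0,-15,0,0,0],[0,0,-40,0,0,0],[0,0,-75,0,0,0],[0,0,-110,0,0,0]]]' --jaw 0.43

```text
clock: 36.88
tool_pos: [518.1, 295.2, 106.1]
tool_rot: [0.001, 0.999, 0.045, -0.001]
force: [0.6, 0.2, -0.0]
gripper_width: 36.7
gripper_force: 0.0
```

jog_arm --rows '[[[20,35,0,0,0,0],[40,70,0,0,0,0],[60,105,0,0,0,0],[80,140,0,0,0,0],[100,175,0,0,0,0],[120,210,0,0,0,0],[140,250,0,0,0,0],[150,260,0,0,0,0]]]'

```text
clock: 37.55
tool_pos: [692.8, 45.0, 105.2]
tool_rot: [0.001, 0.999, 0.043, 0.0]
force: [-0.3, 0.4, -0.3]
gripper_width: 36.7
gripper_force: 0.0
```

Run:
```python
from fit import *
it,ic=camera_info('top'),camera_info('scene'); T=capture('top'); C=capture('scene')
cv2.imwrite('pics/tf.png',T[:,:,::-1]); cv2.imwrite('pics/sf.png',C[:,:,::-1])
t0=cv2.imread('pics/top0.png')[:,:,::-1]
for n,x,y in(('t1',510.4,349),('t2',518,295.8)):
    # top view only: tight roi round each tube's projection
    q=proj(None,SP[0]@R.from_euler('z',.09).as_matrix().T+[x,y,5],it); a=q.min(0).astype(int)-2; b=q.max(0).astype(int)+3
    p,e=fit(SP,5,[(mask(T,'g'),it,(*a,*b))],(x,y),[.09]); print(n,np.round(p,3),round(e,3))
for n,x,y,yw in(('ba',511.5,-271.5,-.2),('bb',498.5,-334.3,2.94)):
    V=[]
    for im,i in((T,it),(C,ic)):
        q=np.vstack([proj(None,b@R.from_euler('z',yw).as_matrix().T+[x,y,5],i) for b in BR]); a=q.min(0).astype(int)-2; b=q.max(0).astype(int)+3; V.append((mask(im,'g'),i,(*a,*b)))
    p,e=fit(BR,5,V,(x,y),[yw]); print(n,np.round(p,3),round(e,3))
for q in('spacer_a','bracket_a'):
  for c in('top','scene'):
    for d in nets.spot_in(c,q)[:3]: print(c,q,np.round(d['extent']),round(d['confidence'],2))
for (x0,y0,x1,y1),n in(((290,130,365,200),'tape'),((390,128,465,195),'carton'),((212,125,242,226),'driver')): print(n,np.abs(T[y0:y1,x0:x1].astype(int)-t0[y0:y1,x0:x1]).mean().round(2))
s=readout.observe(); print(s['clock'],s['tool_pos'],s['force'])
```

```text
t1 [5.06673e+02 3.59008e+02 4.50000e-02] 0.356
t2 [5.13420e+02 3.05419e+02 4.00000e-02] 0.383
ba [ 5.12030e+02 -2.71466e+02 -1.80000e-01] 0.094
bb [ 498.789 -334.099    2.955] 0.104
scene spacer_a [386. 186. 433. 230.] 0.79
scene spacer_a [401. 178. 444. 226.] 0.7
top bracket_a [472. 286. 507. 320.] 0.71
top bracket_a [446. 275. 469. 315.] 0.57
scene bracket_a [150. 260. 178. 282.] 0.92
scene bracket_a [182. 237. 206. 282.] 0.78
tape 34.74
carton 7.53
driver 73.9
37.85 [690.79323333  51.0047836  105.39454029] [-0.79796998 -0.24025528 -1.00794897]
```

jog_arm --rows '[[[-30,12,-20,0,0,0],[-65,25,-40,0,0,0],[-100,38,-60,0,0,0],[-135,50,-80,0,0,0],[-170,62,-100,0,0,0],[-205,75,-120,0,0,0],[-240,88,-140,0,0,0],[-270,100,-140,0,0,0]]]'

```text
clock: 38.52
tool_pos: [430.6, -73.6, 249.3]
tool_rot: [0.0, 0.999, 0.046, 0.004]
force: [1.0, -0.4, 0.4]
gripper_width: 36.9
gripper_force: 0.0
```

jog_arm --rows '[[[-20,5,-10,0,0,0],[-40,10,-10,0,0,0],[-40,10,-10,0,0,0],[-40,10,-10,0,0,0],[-40,10,-10,0,0,0],[-40,10,-10,0,0,0],[-40,10,-10,0,0,0],[-40,10,-10,0,0,0]]]'

```text
clock: 39.18
tool_pos: [392.5, -86.8, 254.8]
tool_rot: [0.0, 0.999, 0.045, -0.001]
force: [0.4, 1.1, 1.0]
gripper_width: 36.9
gripper_force: 0.0
```

Run:
```python
from fit import *
it,ic=camera_info('top'),camera_info('scene'); T=capture('top'); C=capture('scene')
cv2.imwrite('pics/tf.png',T[:,:,::-1]); cv2.imwrite('pics/sf.png',C[:,:,::-1])
t0=cv2.imread('pics/top0.png')[:,:,::-1]
m=mask(T,'g'); k=cv2.connectedComponentsWithStats(m[215:365,120:225])
for st,ce in zip(k[2][1:],k[3][1:]):
    if st[4]>60: print('comp',st,np.round(ce+[120,215],1))
for n,x,y in(('t1',512,348.5),('t2',518,296)):
    q=proj(None,SP[0]@R.from_euler('z',.09).as_matrix().T+[x,y,5],it); a=q.min(0).astype(int)-2; b=q.max(0).astype(int)+3
    # keep this tube's pixels only: within its predicted outline grown by 3 px
    own=cv2.dilate(cv2.fillConvexPoly(np.zeros_like(m),cv2.convexHull(np.round(q).astype(np.int32)),1),np.ones((7,7)))
    p,e=fit(SP,5,[(m*own,it,(*a,*b))],(x,y),[.09]); print(n,np.round(p,3),round(e,3))
for q in('spacer_a','bracket_a'):
    for d in nets.spot_in('top',q)[:3]: print(q,np.round(d['extent']),round(d['confidence'],2))
for (x0,y0,x1,y1),n in(((290,130,365,200),'tape'),((390,128,465,195),'carton'),((212,125,242,226),'driver')): print(n,np.abs(T[y0:y1,x0:x1].astype(int)-t0[y0:y1,x0:x1]).mean().round(2))
```

```text
comp [  52   27   23   90 1625] [182.9 286.6]
comp [  27   30   23   89 1678] [157.9 288.9]
t1 [5.14165e+02 3.46764e+02 9.10000e-02] 0.047
t2 [5.19566e+02 2.95068e+02 9.30000e-02] 0.043
spacer_a [147. 244. 170. 332.] 0.96
spacer_a [171. 243. 196. 332.] 0.8
bracket_a [474. 284. 508. 320.] 0.63
bracket_a [446. 274. 471. 316.] 0.59
tape 7.99
carton 8.19
driver 7.91
```

The tubes lie at yaw 0.091 and 0.093 against the bin's 0.09. Both brackets stand, and the bystanders look unmoved against the first picture. I hand in.

```bash
python3 -c "
from bench import workorder; print(workorder.hand_in())"
```

```text
the job is handed in; nothing more can be done
None
```

The job is handed in at about 39 s of the 72 s allowed: both brackets stand on their feet in the square bin, both tubes lie flat, side by side and straight in the long bin, and the carton, tape roll and screwdriver show no sign of having moved.

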